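Set the polariscope's analyser ring to the long mark and press the lamp button

ROBOT

A 6-joint arm with a two-finger parallel gripper is mounted at the origin on a cart in front of the work surface, level with it; the furniture and walls round the work are solid. World frame = base frame: x ahead of the robot, y to its left, z up, the work surface at z = 0. Lengths are in mm, angles in rad, forces in N, time in s.
With the tool pointing down it reaches from about 350 to 800 mm from the base axis. Payload 7.3 kg.
Tool frame: the origin (TCP) lies midway between the tips of the shut fingers; the grasp point (between the pads) lies 19 mm behind it (hold_point_z is the distance from the TCP to the grasp point, in mm); z points along the fingers, y is the direction in which the jaws open and shut (so a half turn about z gives the same grasp; the last joint's range is limited). The gripper opens to 85 mm and grips with 20 to 120 N. Pads are 22 mm wide; open, the fingers measure 114 mm over their backs; the gripper's body (76 mm by 85 mm) begins 54 mm behind the grasp point. The pads swing forward as they close: fully open they stand 13 mm farther back than shut.
Start: joints at [-1.457, 0.342, 1.524, -0, 1.275, -0.146], TCP at [134.888, -507.395, 231.322] pointing down, gripper open.
Joint ranges: [-2.53, 2.53], [-0.77, 2.02], [0.04, 2.7], [-1, 4.14], [0.28, 2.66], [-3.11, 3.11]. Speed limits (rad/s): [2.57, 2.57, 3.14, 3.14, 3.14, 3.14].

INTERFACE

Orientations are given as [roll, pitch, yaw] about the fixed x, y, z axes, in that order (R = Rz(yaw) Ry(pitch) Rx(roll)).
In Python, from workcell import * gives the robot as it stands.
- The arm moves only by the tool drive_tool, never from a script. Its argument "increments" is a list of rows, each a list of 3 entries, a list of its own where there are three numbers: the shift along the world's x, y, z in units of 25 mm (1.0 is 25 mm), then the turn about the world's z in units of 6 degrees (1.0 is 6 degrees), then the closure, from 0 (fully open) to 1 (shut). In form: [[[dx, dy, dz], twist, jaw], ...]. A call has 1 to 10 rows; each row shifts and turns the commanded pose from where the row before left it; what a row does not reach is not made up. A row lasts 1/12 s, in which the tool goes at most 41.7 mm and 7.16 degrees, less where a joint would pass 70% of its speed; a pose out of reach is approached as far as the arm can. A call is refused whole if a number of a shift passes 1 or a number of a turn 1, either way. A call with a gripper value outside its range is refused whole. The fingers move at their own pace and stop on an object; "force" is the grip in N (left out, the last holds). Time passes only in rows, so rows that do not move let the fingers close. It gives the time, the measured TCP pose, the force and the opening at its end, in the units of the state.
- observe(): the state, without advancing time (a new reading comes with each control period).
- capture(name): name is "scene" or "top"; returns the picture (480x640x3 uint8, red, green, blue); there is no depth.
- camera_params(name): a dict with "intrinsics" (3x3 intrinsics, pixels), "extrinsics" (4x4, takes a point from camera to world coordinates). Camera axes: x right, y down, z forward; pixel columns grow to the right and rows downward; lengths in mm; the calibration is good to about 2 mm. A picture is of the moment at which its call begins. camera_params takes no time and is no camera call.
- finish_job(): hands the job in, once; it reports no verdict.
The state is a dict: "time_s": time; "joint_pos": joint angles; "dq": joint speeds; "joint_efforts": joint torques, N m; "position": TCP position; "eef_rot": TCP orientation; "ft_force": force on the tool from outside, world axes, zero at the start; "moment": the same for the moment, N m; "finger_gap": finger opening in mm.
Only numpy, scipy, OpenCV 4.12 (cv2) and the standard library are available. Lean on these libraries where they do the work, as an engineer would, in place of code of your own. Each camera call takes 0.05 s, during which the arm holds its last target. There are 200 camera calls.

TASK

On the round polariscope, gently push the upright pin on the ring's lever round with your fingertips until the lever's pointer lines up with the one long mark of the scale, and leave it there. Then press the button of the small lamp switch beside the polariscope right down and let it come up again. Push and press only: grip nothing, lift nothing, and leave the adapter, vial, weight and petri dish where they stand.

Things in the scene. Friction and masses are not known exactly. Their poses are not given: they have to be found in the camera images.
- polariscope: Fixed round grey lamp housing, 208 mm in diameter, its flat top 38 mm above the bench. On it lies a white scale disc (200 mm diameter, top at 42 mm) and, over the middle of that, a dark steel ring with a knurled rim (104 mm diameter, from 42 to 57 mm high) round a glass window, with a dark steel lever that sticks out radially. Origin: centre of the underside, on the bench, on the vertical axis about which the ring turns. Its cooling slots face its own +x.
- pin_top (a point): Centre of the top of the aluminium pin that stands upright on the lever: 10 mm in diameter, with a freely turning sleeve on which a finger can roll, 68 mm from the ring's axis. Its top is 88 mm above the bench; it rises 33 mm from the lever, whose upper face is 55 mm above the bench. The lever is 14 mm wide, 5 mm thick.
- pointer_tip (a point): Point of the lever's pointed outer end, 80 mm from the ring's axis, 52.5 mm above the bench, on the same radius as the pin.
- long_mark (a point): Inner end of the long black mark on the white scale disc, 81 mm from the ring's axis, 42 mm above the bench. The mark runs radially outward from there, 17 mm long and 4 mm wide; the 35 other marks, every 10 degrees round the disc, are only 7 mm long and 1.2 mm wide. The scale disc does not move during the run but is turned differently each time.
- analyser_ring (a joint): Angle of the ring with its lever, rad: 0 when the lever points to the polariscope's own -x, growing anticlockwise seen from above; stops at -1.6 and 1.6. Stiff by friction (about 1.5 N at the pin moves it, 0.10 N m); it stays where it is left. The lever starts clockwise of the long mark by 0.7 to 2.5 rad (seen from above), so it is to be pushed anticlockwise.
- lamp_button_top (a point): Centre of the top of the lamp switch's black push button, 32 mm in diameter, pressed straight down; it is in a small fixed grey housing on the bench, to the left or the right of the polariscope. Nothing lights up in this scene.
- lamp_button (a joint): Travel of the button, m: 0 up, 0.006 fully down, which takes 5 N; it springs back up.
- power_adapter: Loose black mains adapter, 47 x 86 x 31 mm, on the side of the polariscope opposite the switch. Origin: centre of the underside.
- vial: Loose capped glass sample vial, 27 mm diameter, 59 mm tall, behind the polariscope on the left. Origin: centre of the underside.
- weight: Loose calibration weight with a knob, 22 mm diameter, 31 mm tall, behind the polariscope on the right. Origin: centre of the underside.
- petri_dish: Loose petri dish, 63 mm diameter, 15 mm tall, in front of the polariscope on the right. Origin: centre of the underside.
Mind the look-alikes: they are no part of the job. Several things have the shape of the vial; the one meant has the colours described above. There is more than one size of the part that bears lamp_button_top; the job needs the smaller.

How it is judged (in metres and radians):
On the way, in this order (a step that is already met when the one before it is completed fails the run):
1. the pointer is brought to the long mark and comes to rest there (horizontal distance between pointer_tip and long_mark below 0.005 m and velocity of joint analyser_ring between -0.05 and 0.05 rad/s), for 0.3 s.
2. the lamp button is pressed right down with the pointer at the long mark (horizontal distance between pointer_tip and long_mark below 0.005 m and value of joint lamp_button above 0.0045 m), for 0.05 s.
At the end, for the whole second after the job is handed in: Pointer tip within 5 mm (3.5 degrees) of the long mark's inner end, seen from above, ring at rest; after that the lamp button was pressed 4.5 mm or more and is up again (within 1.5 mm); adapter, vial, weight and petri dish upright, within 15 mm of their starts (all of step 1 and value of joint lamp_button below 0.0015 m and distance of each of power_adapter, vial, weight, petri_dish from where it was at the start of the episode below 0.015 m and angle between each of power_adapter, vial, weight, petri_dish's own z axis and vertical below 0.2 rad); the robot touches nothing.
It fails at once if a bystander (adapter, vial, weight or petri dish) is moved more than 15 mm, lifted or tipped (distance of any of power_adapter, vial, weight, petri_dish from where it was at the start of the episode above 0.015 m or angle between any of power_adapter, vial, weight, petri_dish's own z axis and vertical above 0.4 rad).
It fails at once if the ring, its lever or its pin is gripped or pushed hard (over 25 N) (contact force between the fingers and analyser_ring above 25 N).
It also fails if it takes over 50 s, if anything falls off the work surface, if the arm or the gripper's body presses on something with over 40 N, if the wrist force passes 120 N, or if a joint passes its speed limit or range.

## Working session

There is one attempt and no reset: what is moved stays moved. The work goes in short steps, Python scripts to look and compute and a tool call to move; the robot and the scene stay as the last step left them, time stands still between calls to the robot, and variables do not carry over. Pictures are saved under pics/ and viewed, about 8 in all and at most 12, crops included, and the job is handed in when it is done.

Besides the shell and the picture viewer there is one more tool, called after "Request:" as name([rows], argument=value, ...), one row to a line, values as JSON. drive_tool: Moves the arm, as the interface text tells. Its arguments: {"type":"object","properties":{"increments":{"type":"array"},"force":{"type":"number"}},"required":["increments"]}

```bash
mkdir -p pics; ls
python3 - <<'E'
from workcell import *
import cv2
for n in("scene","top"):
    im=capture(n); cv2.imwrite(f"pics/{n}0.png",im[...,::-1]); p=camera_params(n); print(n,p["intrinsics"],p["extrinsics"])
print(observe())
E
```

```text
pics
scene [[455.58656014   0.         314.31313823]
 [  0.         455.58656014 237.50194818]
 [  0.           0.           1.        ]] [[-7.58810610e-01 -3.38037103e-01  5.56720194e-01  1.48646956e+01]
 [-6.51311102e-01  3.94556398e-01 -6.48165949e-01  6.74446308e+02]
 [-5.53375029e-04 -8.54433242e-01 -5.19560900e-01  5.90883787e+02]
 [ 0.00000000e+00  0.00000000e+00  0.00000000e+00  1.00000000e+00]]
top [[504.49821171   0.         311.63097152]
 [  0.         504.49821171 238.577841  ]
 [  0.           0.           1.        ]] [[ 2.75474404e-02 -9.88956417e-01  1.45623978e-01  4.37661110e+02]
 [-9.99511706e-01 -2.51013740e-02  1.86083658e-02  5.40660402e+01]
 [-1.47475009e-02 -1.46065483e-01 -9.89164994e-01  1.04101802e+03]
 [ 0.00000000e+00  0.00000000e+00  0.00000000e+00  1.00000000e+00]]
{'time_s': 0.1, 'joint_pos': array([-1.45698473e+00,  3.42656190e-01,  1.52492983e+00,  1.82881476e-05,
        1.27538125e+00, -1.46041861e-01]), 'dq': array([ 1.29607184e-04, -2.82521306e-03, -3.16215315e-03,  2.21719546e-04,
       -4.99440517e-04, -4.14371790e-05]), 'joint_efforts': array([ 5.75748181e-04, -4.34449697e+01, -2.46488500e+01, -1.87955488e-04,
        4.71226580e-03, -2.09536137e-05]), 'position': array([ 134.85788738, -507.01709918,  230.69090698]), 'eef_rot': array([-3.14023521e+00, -2.17341700e-04,  2.59847976e-01]), 'ft_force': array([-0.56363038,  0.49599405,  0.39678527]), 'moment': array([ 0.04634253, -0.00176602,  0.01183368]), 'finger_gap': 85.23950682887833}
```

View pics/scene0.png

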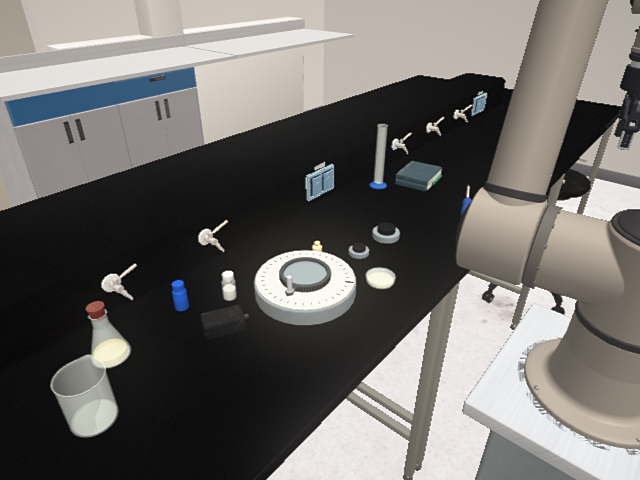

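View pics/top0.png

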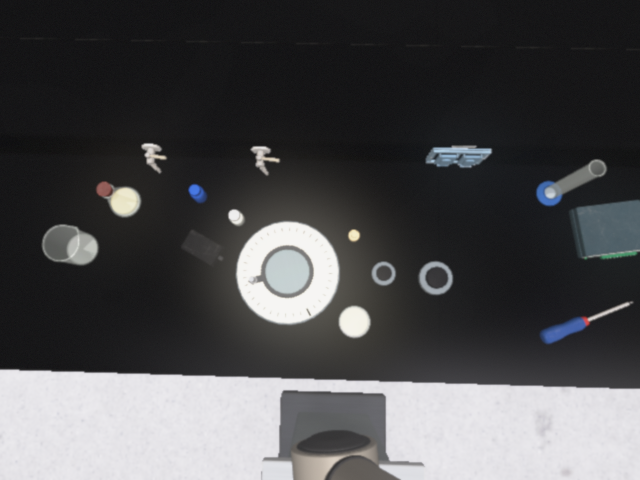

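The scene view shows the polariscope at about (305,285) with the pin at (290,285). In the top view the polariscope is at (288,272), the lever points left with its pin near (252,281), and the long mark is at (308,312). The small switch is at (383,273), and the larger look-alike at (436,278). I'll enlarge both.

Run:
```python
import cv2,numpy as np
t=cv2.imread("pics/top0.png")[215:335,230:410]; s=cv2.imread("pics/scene0.png")[220:325,245:405]
cv2.imwrite("pics/c1.png",cv2.resize(t,(720,480),interpolation=cv2.INTER_CUBIC))
cv2.imwrite("pics/c2.png",cv2.resize(s,(800,525),interpolation=cv2.INTER_CUBIC))
```

```text
(no output)
```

View pics/c1.png

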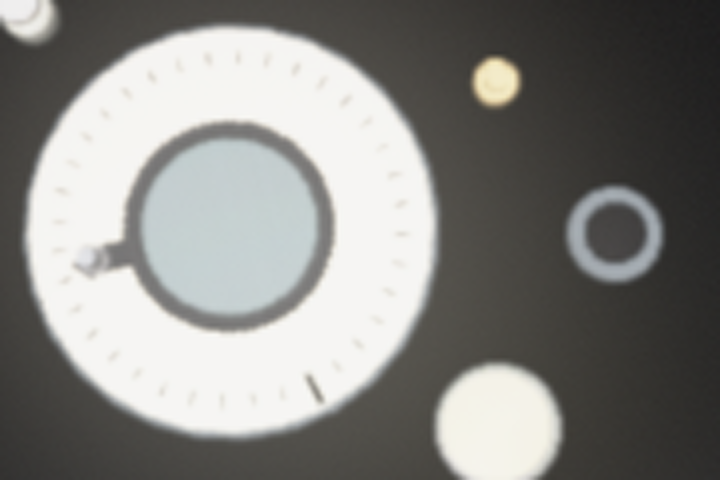

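View pics/c2.png

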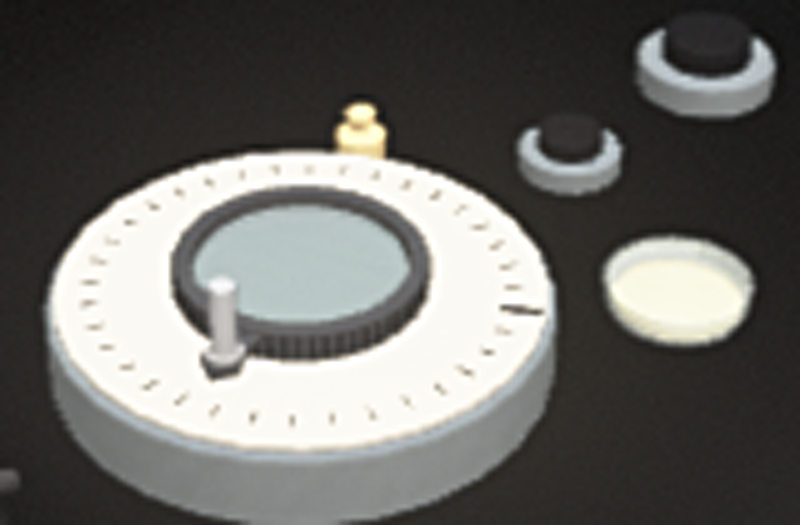

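The top crop shows the disc centre at (232,231), the mark from (308,376) to (322,402), the pin top near (92,255) and the button at (614,233). The scene crop shows the pin top at (221,285), the pointer at (208,376), the mark's inner end at (508,308) and the button top at (571,127).

```bash
cat > h.py <<'E'
from workcell import *
import numpy as np,cv2
P={n:camera_params(n) for n in("scene","top")}
def ray(n,u,v):
    K=P[n]["intrinsics"];E=P[n]["extrinsics"]; return E[:3,3],E[:3,:3]@np.linalg.solve(K,[u,v,1.])
def atz(n,u,v,z):
    o,d=ray(n,u,v); return o+d*(z-o[2])/d[2]
def tri(t,s):
    o1,d1=ray("top",*t);o2,d2=ray("scene",*s)
    a=np.linalg.lstsq(np.c_[d1,-d2],o2-o1,rcond=None)[0]; p,q=o1+d1*a[0],o2+d2*a[1]
    return (p+q)/2,np.linalg.norm(p-q)
T=lambda x,y:(230+(x+.5)/4-.5,215+(y+.5)/4-.5)
S=lambda x,y:(245+(x+.5)/5-.5,220+(y+.5)/5-.5)
def proj(n,p):
    E=np.linalg.inv(P[n]["extrinsics"]);q=P[n]["intrinsics"]@(E[:3,:3]@p+E[:3,3]);return q[:2]/q[2]
E
python3 - <<'E'
from h import *
np.set_printoptions(precision=1,suppress=True)
for k,t,s in [("mark",(308,376),(508,308)),("markout",(322,402),(543,312)),("pin",(92,253),(221,284)),("tip",(73,262),(208,376)),("btn",(614,232),(571,127))]: print(k,*tri(T(*t),S(*s)))
# disc contour fit
for n in P:
    im=capture(n); m=(im.min(2)>200).astype(np.uint8)
    cs,_=cv2.findContours(m,cv2.RETR_EXTERNAL,cv2.CHAIN_APPROX_NONE)
    c0=(288,272) if n=="top" else (305,285)
    c=[c for c in cs if cv2.pointPolygonTest(c,c0,False)>0 and cv2.contourArea(c)<20000]
    c=max(c,key=cv2.contourArea)[:,0].astype(float)
    w=np.array([atz(n,u,v,42)[:2] for u,v in c])
    from scipy.optimize import least_squares
    r=least_squares(lambda q:np.hypot(*(w-q[:2]).T)-q[2],[*w.mean(0),100],loss="soft_l1").x
    print(n,"disc",r)
for z in(24,30,36):print(z,atz("top",*T(614,234),z),atz("scene",*S(571,127),z))
print(atz("top",*T(308,376),42),atz("scene",*S(508,308),42),atz("top",*T(230,226),57),atz("top",*T(92,255),88),atz("scene",*S(221,285),88),atz("top",*T(73,262),52.5),atz("scene",*S(208,376),52.5))
for k,t in [("petri",(498,427)),("weight",(496,80)),("vial",(25,10))]: print(k,atz("top",*T(*t),15))
print("adapter",atz("top",203,248,31))
E
```

```text
mark [444.7  78.2  43.4] 2.3204152476812365
markout [432.4  71.   43.4] 2.0167897575955123
pin [500.4 181.9  86.2] 0.6441345825745632
tip [497.3 195.1  52.3] 1.0754257408240042
btn [521.1 -72.9  25.1] 1.2841586718263942
scene disc [516.9 119.1  98.7]
top disc [517.4 119.5  99.4]
24 [520.8 -72.7  24. ] [521.6 -74.7  24. ]
30 [520.3 -71.9  30. ] [516.2 -66.8  30. ]
36 [519.8 -71.2  36. ] [510.9 -58.9  36. ]
[445.6  78.9  42. ] [444.8  76.   42. ] [517.  118.7  57. ] [499.1 181.5  88. ] [498.5 184.3  88. ] [497.7 195.4  52.5] [496.6 195.   52.5]
petri [423.1 -16.4  15. ]
weight [599.1 -12.7  15. ]
vial [629.7 231.7  15. ]
adapter [561.5 292.5  31. ]
```

Request:
drive_tool([
  [[0.8,1,0],0,1],
  [[0.8,1,0],0,1],
  [[0.8,1,0],0,1],
  [[0.8,1,0],0,1],
  [[0.8,1,0],0,1],
  [[0.8,1,0],0,1],
  [[0.8,1,0],0,1],
  [[0.8,1,0],0,1],
  [[0.8,1,0],0,1],
  [[0.8,1,0],0,1],
], force=20)

```text
time_s: 1.03
position: [335.5, -256.0, 231.4]
eef_rot: [3.141, -0.0, 0.26]
ft_force: [0.6, -0.6, 0.2]
finger_gap: 0.2
```

Request:
drive_tool([
  [[0.8,1,0],0,1],
  [[0.8,1,0],0,1],
  [[0.8,1,0],0,1],
  [[0.8,1,0],0,1],
  [[0.8,1,0],0,1],
  [[0.8,1,0],0,1],
  [[0.8,1,0],0,1],
  [[0.8,1,0],0,1],
  [[0.8,1,0],0,1],
  [[0.8,1,0],0,1],
])

```text
time_s: 1.87
position: [535.6, -5.9, 231.2]
eef_rot: [3.142, 0.0, 0.26]
ft_force: [1.0, -0.6, -0.1]
finger_gap: 0.3
```

Request:
drive_tool([
  [[0,1,0],0,1],
  [[0,1,0],0,1],
  [[0,1,0],0,1],
  [[0,1,0],0,1],
  [[0,1,0],0,1],
  [[0,1,0],0,1],
  [[0,1,0],0,1],
  [[0,0.8,0],0,1],
  [[0,0,0],0,1],
  [[0,0,0],0,1],
])

```text
time_s: 2.7
position: [534.6, 188.3, 230.9]
eef_rot: [3.141, 0.001, 0.262]
ft_force: [0.0, -0.9, -0.5]
finger_gap: -0.0
```

Request:
drive_tool([
  [[0,0,-1],0,1],
  [[0,0,-1],0,1],
  [[0,0,-1],0,1],
  [[0,0,-1],0,1],
  [[0,0,-1],0,1],
  [[0,0,-0.8],0,1],
  [[0,0.08,-0.5],0,1],
  [[0,0,-0.26],0,1],
  [[0,0,0],0,1],
])

```text
time_s: 3.45
position: [534.2, 188.4, 65.9]
eef_rot: [3.141, 0.003, 0.259]
ft_force: [0.4, -0.1, 0.2]
finger_gap: 0.3
```

Run:
```python
from h import *
im=capture("scene"); o=observe(); print(o["position"],o["ft_force"])
cv2.imwrite("pics/a.png",cv2.resize(im[190:325,225:405],(800,600),interpolation=cv2.INTER_CUBIC)[...,::-1])
```

```text
[534.86953373 188.76010784  67.11814772] [ 0.33758125 -0.24806585  0.24478511]
```

View pics/a.png

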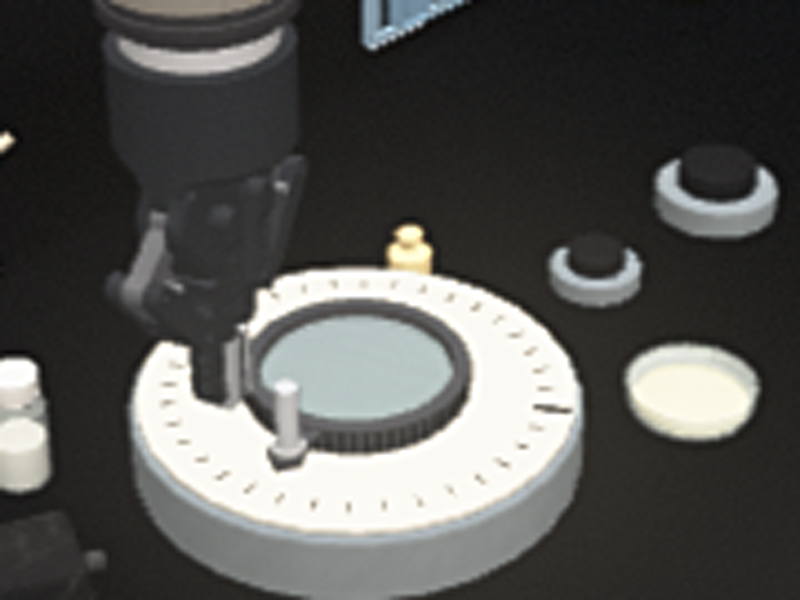

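The fingertips are shut and low beside the pin, on its clockwise side and clear of everything else. The pin's top is at (287,388) in the crop, with the fingertip at (225,395). Next I'll work out the arc rows.

Run:
```python
import numpy as np
C=np.array([517.2,119.3]);r=69.9
pts=lambda a:C+r*np.c_[np.cos(np.radians(a)),np.sin(np.radians(a))]
a=np.arange(91.8,188,4.);p=pts(a);d=np.diff(p,axis=0)/25
print(p[0],p[-1]);
for i,x in enumerate(d):print(i,a[i+1].round(1),x.round(2),p[i+1].round(1))
```

```text
[515.00438794 189.16550857] [447.94672595 109.81348149]
0 95.8 [-0.19 -0.01] [510.1 188.8]
1 99.8 [-0.19 -0.03] [505.3 188.2]
2 103.8 [-0.19 -0.04] [500.5 187.2]
3 107.8 [-0.19 -0.05] [495.8 185.9]
4 111.8 [-0.18 -0.07] [491.2 184.2]
5 115.8 [-0.18 -0.08] [486.8 182.2]
6 119.8 [-0.17 -0.09] [482.5 180. ]
7 123.8 [-0.17 -0.1 ] [478.3 177.4]
8 127.8 [-0.16 -0.11] [474.4 174.5]
9 131.8 [-0.15 -0.12] [470.6 171.4]
10 135.8 [-0.14 -0.14] [467.1 168. ]
11 139.8 [-0.13 -0.14] [463.8 164.4]
12 143.8 [-0.12 -0.15] [460.8 160.6]
13 147.8 [-0.11 -0.16] [458.1 156.5]
14 151.8 [-0.1  -0.17] [455.6 152.3]
15 155.8 [-0.09 -0.18] [453.4 148. ]
16 159.8 [-0.07 -0.18] [451.6 143.4]
17 163.8 [-0.06 -0.19] [450.1 138.8]
18 167.8 [-0.05 -0.19] [448.9 134.1]
19 171.8 [-0.03 -0.19] [448.  129.3]
20 175.8 [-0.02 -0.19] [447.5 124.4]
21 179.8 [-0.01 -0.2 ] [447.3 119.5]
22 183.8 [ 0.01 -0.2 ] [447.5 114.7]
23 187.8 [ 0.02 -0.19] [447.9 109.8]
```

Request:
drive_tool([
  [[-0.3,0,0],0,1],
  [[-0.2,0,0],0,1],
  [[-0.1,0,0],0,1],
  [[-0.1,0,0],0,1],
  [[-0.1,0,0],0,1],
  [[0,0,0],0,1],
])

```text
time_s: 4.0
position: [514.5, 189.7, 67.7]
eef_rot: [3.141, -0.0, 0.26]
ft_force: [-0.2, 0.1, -0.3]
finger_gap: 0.3
```

Request:
drive_tool([
  [[-0.19,-0.01,0],0.67,1],
  [[-0.19,-0.03,0],0.67,1],
  [[-0.19,-0.04,0],0.67,1],
  [[-0.19,-0.05,0],0.67,1],
  [[-0.18,-0.07,0],0.67,1],
])

```text
time_s: 4.42
position: [492.0, 184.9, 67.7]
eef_rot: [3.141, -0.002, 0.614]
ft_force: [1.8, -0.6, -0.1]
finger_gap: -0.1
```

Run:
```python
from h import *
ims=[capture(n) for n in("top","scene")]; o=observe(); print(o["position"],o["eef_rot"],o["ft_force"])
a=cv2.resize(ims[0][215:335,230:345],(400,417),interpolation=cv2.INTER_CUBIC);b=cv2.resize(ims[1][220:325,245:345],(397,417),interpolation=cv2.INTER_CUBIC)
cv2.imwrite("pics/b.png",np.hstack([a,b])[...,::-1])
```

```text
[491.24378603 184.62806558  67.57165812] [ 3.14138233e+00 -3.13076638e-04  6.11447239e-01] [ 0.81648682 -0.56307919  0.17473462]
```

View pics/b.png

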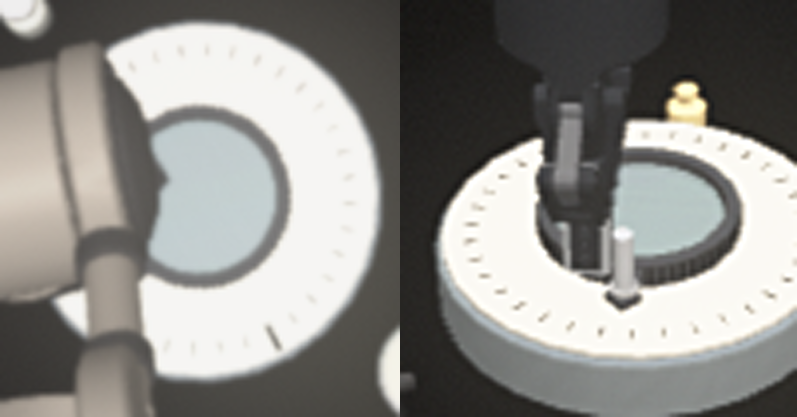

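The lever is moving and the scene view stays clear. The pin top is at about scene pixel (301.4,278.7) and the pointer at (301,297). The top view is blocked by the arm.

Request:
drive_tool([
  [[-0.18,-0.08,0],0.67,1],
  [[-0.17,-0.09,0],0.67,1],
  [[-0.17,-0.1,0],0.67,1],
  [[-0.16,-0.11,0],0.67,1],
  [[-0.15,-0.12,0],0.67,1],
  [[-0.14,-0.14,0],0.67,1],
  [[-0.13,-0.14,0],0.67,1],
  [[-0.12,-0.15,0],0.67,1],
  [[-0.11,-0.16,0],0.67,1],
  [[-0.1,-0.17,0],0.67,1],
])

```text
time_s: 5.35
position: [456.1, 153.3, 67.6]
eef_rot: [3.141, -0.001, 1.313]
ft_force: [0.7, 0.7, 0.5]
finger_gap: 0.0
```

Request:
drive_tool([
  [[-0.09,-0.18,0],0.67,1],
  [[-0.07,-0.18,0],0.67,1],
  [[-0.06,-0.19,0],0.67,1],
  [[-0.05,-0.19,0],0.67,1],
  [[-0.03,-0.19,0],0.67,1],
  [[-0.02,-0.19,0],0.67,1],
  [[-0.01,-0.2,0],0.67,1],
  [[0.01,-0.2,0],0.67,1],
  [[0,0,0],0,1],
])

```text
time_s: 6.1
position: [448.0, 114.7, 67.5]
eef_rot: [3.141, 0.0, 1.873]
ft_force: [-0.7, -0.4, 0.1]
finger_gap: 0.2
```

Run:
```python
from h import *
print(atz("scene",301.4,278.7,88),atz("scene",300.9,296.8,52.5))
ims=[capture(n) for n in("top","scene")]; o=observe(); print(o["position"],o["eef_rot"],o["ft_force"])
a=cv2.resize(ims[0][255:335,250:330],(400,400),interpolation=cv2.INTER_CUBIC);b=cv2.resize(ims[1][240:320,290:370],(400,400),interpolation=cv2.INTER_CUBIC)
cv2.imwrite("pics/d.png",np.hstack([a,b])[...,::-1])
```

```text
[476.33315218 173.90870348  88.        ] [471.5693757 181.4030433  52.5      ]
[447.88158462 115.0671758   67.36241633] [3.14137465e+00 1.07605937e-04 1.86956258e+00] [ 0.19383867 -0.35714727 -0.1840972 ]
```

View pics/d.png

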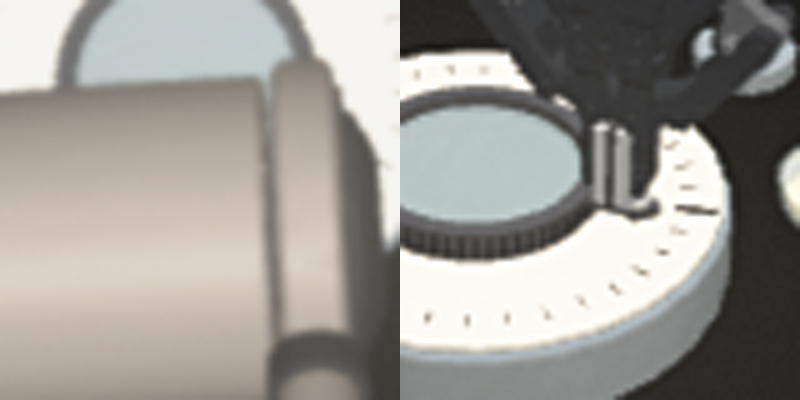

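The pointer tip is at scene pixel (341.6,281) and the mark's inner end at (344.6,281), about 11° short. I'll continue slowly.

Run:
```python
from h import *
C=np.array([517.2,119.3])
ang=lambda p:np.degrees(np.arctan2(*(p[:2]-C)[::-1]))%360
print(ang(atz("scene",341.6,281.2,52.5)),ang(atz("scene",344.6,281.2,42)))
a=np.radians(np.arange(183.5,200,2));p=C+69.9*np.c_[np.cos(a),np.sin(a)];print(np.diff(p,axis=0).round(2)/25)
for th in(206,208,210,212):
  t=np.radians(th);u=np.array([np.cos(t),np.sin(t)]);print(th,proj("scene",np.r_[C+80*u,52.5]),proj("scene",np.r_[C+81*u,42]),proj("scene",np.r_[C+98*u,42]))
```

```text
199.41800958319536 210.51917498773767
[[ 0.0076 -0.0972]
 [ 0.0112 -0.0968]
 [ 0.0144 -0.0964]
 [ 0.0176 -0.096 ]
 [ 0.0212 -0.0952]
 [ 0.0244 -0.0944]
 [ 0.0276 -0.0936]
 [ 0.0308 -0.0924]]
206 [343.65941948 278.73992471] [343.97876178 283.07314817] [352.39355505 284.38038839]
208 [343.91596833 277.92367483] [344.23618868 282.24029827] [352.67973482 283.36510708]
210 [344.12280957 277.10525601] [344.44356797 281.4052634 ] [352.90479624 282.34829099]
212 [344.28006391 276.28572368] [344.60102478 280.5691206 ] [353.06902636 281.33125648]
```

Request:
drive_tool([
  [[0.01,-0.1,0],0.33,1],
  [[0.01,-0.1,0],0.33,1],
  [[0.02,-0.1,0],0.33,1],
  [[0.02,-0.1,0],0.33,1],
  [[0,0,0],0,1],
  [[0,0,0],0,1],
])

```text
time_s: 6.7
position: [449.2, 105.3, 67.3]
eef_rot: [3.141, 0.0, 2.009]
ft_force: [0.0, 0.3, 0.6]
finger_gap: 0.0
```

Run:
```python
from h import *
o=observe(); print(o["position"],o["eef_rot"],o["ft_force"])
im=capture("scene")
cv2.imwrite("pics/e.png",cv2.resize(im[260:305,315:375],(800,600),interpolation=cv2.INTER_CUBIC)[...,::-1])
```

```text
[449.24630173 105.25082095  67.3018025 ] [3.14149293e+00 1.14915650e-04 2.00894603e+00] [0.02160848 0.31634523 0.58947171]
```

View pics/e.png

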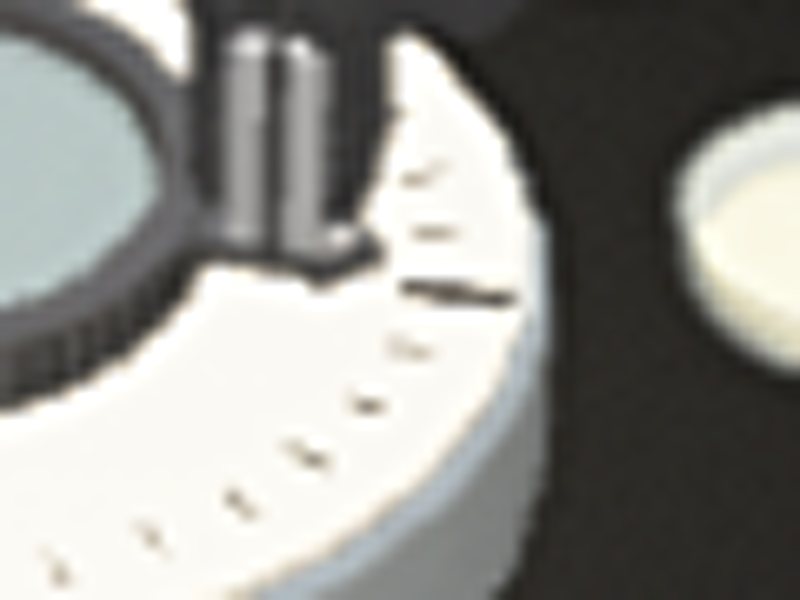

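The tip, at about (343.4,278.3), is near 206.8°. The mark, from (344.5,281.3) to (353.3,281.9), is near 210.2°, so about 3.3° remain. I'll push that, pause, back off and rise, then check without the arm in view.

Request:
drive_tool([
  [[0.02,-0.05,0],0.18,1],
  [[0.02,-0.05,0],0.18,1],
  [[0.02,-0.05,0],0.18,1],
  [[0,0,0],0,1],
  [[0,0,0],0,1],
])

```text
time_s: 7.17
position: [450.7, 101.3, 67.3]
eef_rot: [3.141, 0.0, 2.068]
ft_force: [-0.5, 0.9, -0.0]
finger_gap: -0.3
```

Request:
drive_tool([
  [[-0.05,0.1,0],0,1],
  [[-0.1,0.25,0],0,1],
  [[-0.1,0.4,0],0,1],
  [[0,0,0.7],0,1],
  [[0,0,1],0,1],
  [[0,0.5,1],0,1],
  [[0,1,1],0,1],
  [[0,1,0],0,1],
  [[0,1,0],0,1],
  [[0,1,0],0,1],
])

```text
time_s: 8.0
position: [443.9, 234.6, 160.5]
eef_rot: [3.14, 0.0, 2.068]
ft_force: [0.7, -0.1, -0.3]
finger_gap: -0.0
```

Run:
```python
from h import *
ims=[capture(n) for n in("top","scene")]; o=observe(); print(o["position"],o["eef_rot"],o["ft_force"])
a=cv2.resize(ims[0][275:325,280:330],(400,400),interpolation=cv2.INTER_CUBIC);b=cv2.resize(ims[1][255:305,315:365],(400,400),interpolation=cv2.INTER_CUBIC)
cv2.imwrite("pics/f.png",np.hstack([a,b])[...,::-1])
```

```text
[443.74355802 236.15488183 159.96669931] [ 3.14021277e+00 -6.60323811e-04  2.07192706e+00] [-0.12526743  0.21789485 -0.86518619]
```

View pics/f.png

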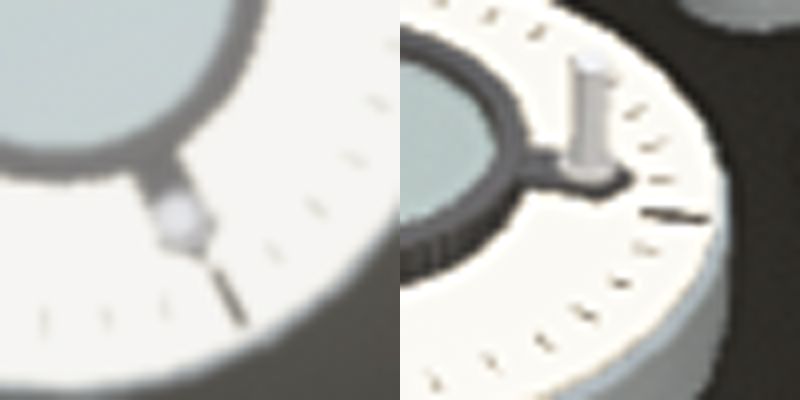

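With the arm out of the way, the lever is in line with the long mark. In the top crop the tip is at (207,258) and the mark runs from (215,272) to (242,324). In the scene crop the tip is at (634,179) and the mark starts at (642,212).

Run:
```python
from h import *
C=np.array([517.2,119.3])
t=lambda x,y:(280+x/8-.44,275+y/8-.44)
s=lambda x,y:(315+(x-400)/8-.44,255+y/8-.44)
pol=lambda p:(np.hypot(*(p[:2]-C)).round(1),(np.degrees(np.arctan2(*(p[:2]-C)[::-1]))%360).round(1))
print("top tip",pol(atz("top",*t(207,258),52.5)),"mark",pol(atz("top",*t(215,272),42)),pol(atz("top",*t(242,324),42)))
print("scene tip",pol(atz("scene",*s(634,179),52.5)),"mark",pol(atz("scene",*s(642,212),42)),pol(atz("scene",*s(708,218),42)))
print("pin",pol(tri(t(185,213),s(590,60))[0]))
# button: centroid of grey ring housing in top view
im=capture("top")
```

```text
top tip (np.float64(78.2), np.float64(209.3)) mark (np.float64(81.9), np.float64(209.3)) (np.float64(96.2), np.float64(209.3))
scene tip (np.float64(79.3), np.float64(210.3)) mark (np.float64(81.6), np.float64(210.9)) (np.float64(98.1), np.float64(211.1))
pin (np.float64(67.4), np.float64(210.1))
```

The tip agrees with the mark to within 0.6° in both views. Next, the button at about (521,-72.5,25).

Request:
drive_tool([
  [[0.25,-1,0],0,1],
  [[0.25,-1,0],0,1],
  [[0.25,-1,0],0,1],
  [[0.25,-1,0],0,1],
  [[0.25,-1,0],0,1],
  [[0.25,-1,0],0,1],
  [[0.25,-1,0],0,1],
  [[0.25,-1,0],0,1],
  [[0.25,-1,0],0,1],
  [[0.25,-1,0],0,1],
])

```text
time_s: 8.98
position: [506.4, -19.1, 159.7]
eef_rot: [-3.141, -0.0, 2.067]
ft_force: [1.1, -0.3, -0.4]
finger_gap: -0.2
```

Request:
drive_tool([
  [[0.25,-1,0],0,1],
  [[0.25,-1,0],0,1],
  [[0.09,-0.4,-0.5],0,1],
  [[0,0,-1],0,1],
  [[0,0,-1],0,1],
  [[0,0,-1],0,1],
  [[0,0,-1],0,1],
  [[0,0,-0.3],0,1],
  [[0,0,0],0,1],
  [[0,0,0],0,1],
])

```text
time_s: 9.82
position: [521.7, -77.7, 40.4]
eef_rot: [3.142, 0.0, 2.068]
ft_force: [0.7, 0.1, 0.8]
finger_gap: 0.1
```

Run:
```python
from h import *
o=observe(); print(o["position"],o["ft_force"])
im=capture("scene")
cv2.imwrite("pics/g.png",cv2.resize(im[200:290,300:420],(800,600),interpolation=cv2.INTER_CUBIC)[...,::-1])
```

```text
[521.73331136 -77.65961975  40.35946493] [0.65498246 0.12725374 0.77704377]
```

View pics/g.png

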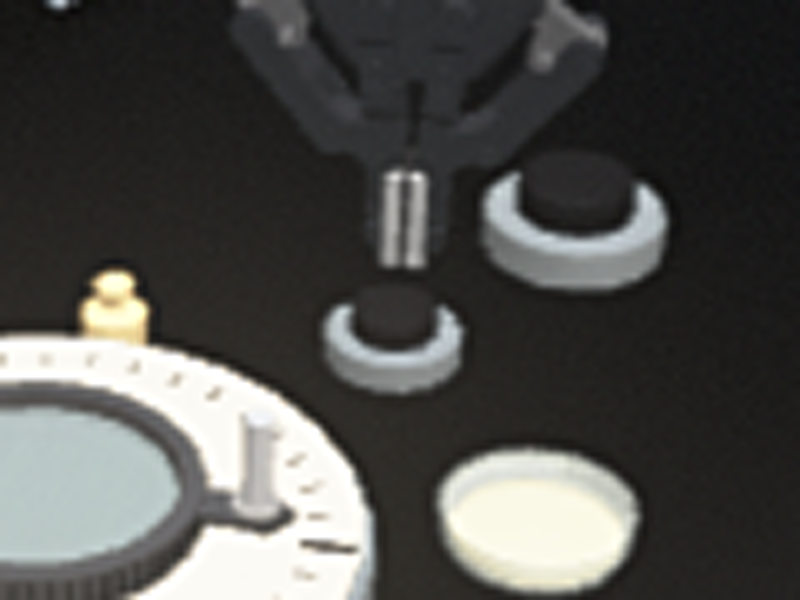

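The fingers are above the small button, at crop (405,265) over the button at (395,300). They are about 5 mm too far right in y, so I'll correct that and press slowly.

Request:
drive_tool([
  [[0,0.2,-0.2],0,1],
  [[0,0,-0.2],0,1],
  [[0,0,-0.16],0,1],
  [[0,0,-0.1],0,1],
  [[0,0,0],0,1],
])

```text
time_s: 10.28
position: [521.3, -72.2, 22.8]
eef_rot: [-3.141, -0.001, 2.068]
ft_force: [-0.1, -0.2, 0.6]
finger_gap: -0.2
```

Request:
drive_tool([
  [[0,0,-0.08],0,1],
  [[0,0,-0.08],0,1],
  [[0,0,0],0,1],
])

```text
time_s: 10.53
position: [521.7, -72.4, 19.3]
eef_rot: [3.141, 0.0, 2.068]
ft_force: [0.1, 1.2, 2.8]
finger_gap: 0.3
```

Request:
drive_tool([
  [[0,0,-0.08],0,1],
  [[0,0,-0.04],0,1],
  [[0,0,0],0,1],
])

```text
time_s: 10.78
position: [521.8, -72.4, 16.4]
eef_rot: [3.141, 0.0, 2.068]
ft_force: [-0.6, 1.3, 4.4]
finger_gap: 0.2
```

Request:
drive_tool([
  [[0,0,-0.04],0,1],
  [[0,0,0],0,1],
])

```text
time_s: 10.95
position: [521.8, -72.4, 16.0]
eef_rot: [3.141, 0.0, 2.068]
ft_force: [-1.2, 0.8, 8.0]
finger_gap: -0.1
```

Request:
drive_tool([
  [[0,0,-0.06],0,1],
  [[0,0,0],0,1],
])

```text
time_s: 11.12
position: [521.9, -72.4, 15.8]
eef_rot: [3.141, 0.001, 2.068]
ft_force: [-4.4, 2.4, 21.1]
finger_gap: -0.1
```

Request:
drive_tool([
  [[0,0,0.2],0,1],
  [[0,0,0.4],0,1],
  [[0,0,1],0,1],
  [[0,0,1],0,1],
  [[0,0,1],0,1],
  [[0,-0.8,1],0,1],
  [[0,-1,0.5],0,1],
  [[0,-1,0],0,1],
  [[0,-1,0],0,1],
  [[0,0,0],0,1],
])

```text
time_s: 11.95
position: [521.8, -171.4, 141.8]
eef_rot: [3.141, 0.003, 2.065]
ft_force: [-0.1, 0.1, -0.0]
finger_gap: 0.0
```

Run:
```python
from h import *
o=observe(); print(o["position"],o["ft_force"])
ims=[capture(n) for n in("top","scene")]
a=cv2.resize(ims[0][200:345,180:420],(400,242));b=cv2.resize(ims[1][220:320,245:405],(400,250),interpolation=cv2.INTER_CUBIC)[:242]
cv2.imwrite("pics/i.png",np.hstack([a,b])[...,::-1])
d=cv2.absdiff(ims[0],cv2.imread("pics/top0.png")[...,::-1]).max(2)
for n,(u,v) in dict(adapter=(203,248),vial=(236,217),weight=(354,236),petri=(354,322),button=(383,273)).items(): print(n,d[v-18:v+18,u-18:u+18].max())
```

```text
[ 521.78120659 -171.41408136  141.82417973] [-0.05506025  0.12584037 -0.00228766]
adapter 4
vial 29
weight 3
petri 3
button 5
```

View pics/i.png

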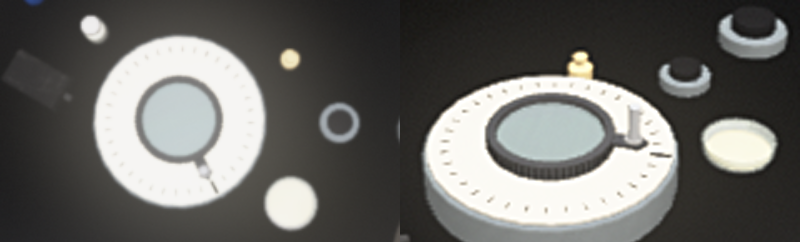

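The final picture shows the lever on the long mark, the button up, the bystanders in place and the arm clear.

```bash
python3 -c "
from workcell import *
print(finish_job())"
```

```text
the job is handed in; nothing more can be done
None
```

I pushed the pin about 105° anticlockwise with the shut fingertips until the pointer reached the long mark. Then I pressed the small lamp switch's button down once, released it, and handed the job in at about 12 s of robot time. No verdict was reported.

- **Pointer:** With the arm out of view, the pointer and mark both read 209.3° from the top camera. From the scene camera they read 210.3° and about 211°. That is within 1° and inside the 3.5° limit. Push forces stayed under 2 N in every reading.
- **Button:** The fingers first felt the button between 19 and 23 mm above the bench, and it stopped at about 16 mm. The force there rose from 4.4 N to 21 N, well past the 5 N it needs, so it was fully down. The pictures afterwards show it back up.
- **Bystanders:** The adapter, weight and petri dish match their starting pictures. The vial's patch showed a larger pixel change (29, against 3–5 for the rest). I did not look into it further. The vial looks upright and in place, and the fingertips stayed above its 59 mm height whenever they were near it.
- **Calibration:** The two cameras disagree by about 1–1.5° on absolute angle, in line with the 2 mm calibration error.

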